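# Free the wedged battery pack and shut the bin

### The arm

A 7-joint arm with a two-finger parallel gripper is mounted at the origin on the work surface. World frame = base frame: x ahead of the robot, y to its left, z up, the work surface at z = 0. Lengths are in mm, angles in rad, forces in N, time in s.
With the tool pointing down it reaches from about 350 to 900 mm from the base axis. Payload 19.9 kg.
Tool frame: the origin (TCP) lies at the very end of the fingers, on their centre line; the grasp point (between the pads) lies 19 mm behind it; z points along the fingers, y is the line along which they close (so a half turn about z gives the same grasp; the last joint's range is limited). The gripper opens to 85 mm and grips with 20 to 120 N. Pads are 22 mm wide; open, the fingers measure 114 mm over their backs; the gripper's body (76 mm by 85 mm) begins 54 mm behind the grasp point. The pads swing forward as they close: fully open they stand 13 mm farther back than shut.
Start: joints at [1.071, 0.417, -0.01, 1.614, 0.005, 1.111, -0.053], TCP at [276.227, -560.625, 231.26] pointing down, gripper open.
Joint ranges: [-2.81, 2.81], [-0.39, 2.02], [-1.27, 1.25], [0.06, 2.57], [-1.19, 4.33], [0.19, 2], [-2.82, 2.82]. Speed limits (rad/s): [1.89, 1.89, 2.39, 2.39, 3.01, 3.01, 3.01].

### API

Orientations are given as a unit quaternion [x, y, z, w].
In Python, from cell import r, eoat, planner, monitor, viewer gives the robot as it stands. Calls block until the motion is done:
- r.movep(position, orientation): joint-space move of the TCP to a pose.
- r.move_l(position, vel=150, rot=None): straight line of the TCP; rot=None keeps the orientation; vel is the mean speed in mm/s.
- r.movej(angles): joint-space move.
- eoat.gripper_to(opening): finger opening in mm; the grip force is fixed at half the most; returns when the fingers have stopped.
- r.pause(seconds).
- planner.solve_ik(position, orientation): joint angles nearest the present ones, or None.
- monitor.get_obs(): the state.
- viewer.grab_frame(name): name is "scene" or "top" or "wrist"; returns a dict with "img" (400x640x3 uint8, red, green, blue), "depth" (400x640 float32, mm along the optical axis (not along the pixel's ray), 0 where there is no reading), "intrinsics" (3x3 intrinsics, pixels), "k1" (the pictures are not rectified: a ray, as slopes to the right and down, at radius r is drawn at 1 + k1 r^2 times it, then the intrinsics apply), "rvec" (rotation vector, rad) and "tvec" (3), from world to camera coordinates, as OpenCV has them; the wrist camera has in their place "T_tool_cam" (4x4, takes a point from camera to tool coordinates, whose origin is the TCP and whose axes are the flange's). Camera axes: x right, y down, z forward; pixel columns grow to the right and rows downward; lengths in mm; the calibration is good to about 2 mm. A picture is of the moment at which its call begins: read the wrist's pose just before it.
A pose or a line that the arm cannot do raises r.MotionError and nothing moves.
- r.sign_off(): hands the job in; it is judged then, once.
The state is a dict: "t": time; "q": joint angles; "qvel": joint speeds; "joint_torque": joint torques, N m; "tcp_pos": TCP position; "ee_rot": TCP orientation; "ft_force": force on the tool from outside, world axes, zero at the start; "ft_torque": the same for the moment, N m; "gripper_width": finger opening in mm; "grasp_force": force on a finger pad.
Only numpy, scipy, OpenCV 4.12 (cv2) and the standard library are available. Lean on these libraries where they do the work, as an engineer would, in place of code of your own. Each camera call takes 0.05 s, during which the arm holds its last target. There are 200 camera calls.

### The job

The battery pack has dropped diagonally into the open red bin and is wedged under its orange lip. Take it by its yellow handle, turn it level while it is still inside the bin, and lift it out without forcing it against the bin; stand it upright on the middle of the aluminium plate without dropping it. Then lower the bin's cover gently until it is fully shut, and leave the lantern, funnel and mug where they are.

Things in the scene. Friction and masses are not known exactly. Their poses are not given: they have to be found in the camera images.
- bin: Red plastic bin with a hinged cover, fixed to the table. Sizes in mm: outside 180 (x) x 110 (y) x 132 high; walls and floor 5 thick; inside 170 x 100. Origin: centre of its underside; z up; +x towards the hinge end. A grey step inside at the +x end, an orange lip at the -x end; between lip and +x wall the mouth is 157 long (x = -72 to 85).
- pack_handle (a point): Centre of the battery pack's yellow handle bar. The bar runs along the pack's x, in mm: 66 long, 14 thick (y), 16 high; its centre is 32 above the pack's top face, 122 above its underside; 24 of open space below it; legs 12 wide at x = -27 and 27. Axes are the pack's: z towards its top, vertical when the pack is level.
- pack_center (a point): Centre of the battery pack's block, 45 mm above its underside, 77 mm below the handle bar's centre, same axes. Block 140 (x) x 65 (y) x 90 (z) mm, 0.5 to 0.85 kg, grey with a black top and green side panels.
- pack: The battery pack; origin: centre of its underside. It starts leaning about 20 degrees, top towards the bin's -x end: its -x bottom edge on the bin's floor, its underside on the step's inner edge, its top -x edge at the -x wall under the lip. Its x and y lie nearly along the bin's.
- cover (a joint): Angle of the bin's cover (rad): 0 fully shut, flat on the rim (its stop); grows as it opens. Starts at 1.65 to 1.85, leaning back past upright. Stiff hinge (about 0.35 N m): stays where it is left; shut by pushing its outer (far) face over and down with a few newtons. Red plate 6 mm thick, 112 wide, reaching 184 mm from the hinge; a black tab 50 wide reaches to 195 mm.
- cover_hinge (a point): Middle of the cover's hinge line on the bin: 90 mm along the bin's +x from its centre, 132 mm above its underside. The hinge line lies along the bin's y.
- cover_edge (a point): Middle of the cover's free edge, on its outer face (the face on top when shut), 184 mm from the hinge.
- plate_top (a point): Centre of the upper face of the aluminium plate, 180 (x) x 240 (y) x 4 mm thick, lying flat, fixed to the table on one side of the bin; z up.
- lantern: Green camping lantern with amber glass, 96 mm across, 205 mm high with its wire handle, standing on the other side of the bin; origin: centre of its underside. Leave it alone.
- funnel: Blue plastic funnel standing mouth down, 110 mm across, 115 mm high, far to the left (y above 0.5 m); origin: centre of its underside. Leave it alone.
- mug: White mug, 80 mm across, 90 mm high, far to the right (y below -0.5 m); origin: centre of its underside. Leave it alone.
- step_edge (a point): Middle of the top inner edge of the grey step in the bin, in mm: x = 62, y = 0, z = 47 in the bin's frame. The step runs from here to the +x wall (x = 85) and down to the floor, over the full inner width. Axes are the bin's.
- lip_tip (a point): Middle of the underside edge of the orange lip, in mm at x = -72, y = 0, z = 124 in the bin's frame. The lip covers x = -85 to -72, z = 124 to 132 (the rim), over the full inner width.
Not all that is in view belongs to the job. There is more than one size of the bin; the one meant has the size given above.

How it is judged (in metres and radians):
On the way, in this order (a step that is already met when the one before it is completed fails the run):
1. the pack is level (within about 8 degrees) while its underside is still below the bin's rim (angle between pack_center's own z axis and vertical below 0.14 rad and z of pack in the frame of bin below 0.132 m and x of pack in the frame of bin between -0.06 and 0.06 m and y of pack in the frame of bin between -0.05 and 0.05 m), for 0.1 s.
2. the pack stands upright on the middle of the plate, let go (horizontal distance between pack_center and plate_top below 0.04 m and z of pack in the frame of plate_top below 0.006 m and angle between pack_center's own z axis and vertical below 0.1 rad and contact force between the fingers and pack below 0.1 N and value of joint cover above 0.5 rad), for 0.2 s.
At the end, for the whole second after the job is handed in: The pack stands upright (within 0.1 rad) at rest on the plate, its centre within 40 mm of the plate's centre, and the cover is shut (below 0.04 rad) (value of joint cover below 0.04 rad and horizontal distance between pack_center and plate_top below 0.04 m and z of pack in the frame of plate_top between -0.004 and 0.006 m and angle between pack_center's own z axis and vertical below 0.1 rad and linear speed of pack below 0.02 m/s); the robot touches nothing.
It fails at once if the pack is forced against the bin (over 60 N) (contact force between pack and bin above 60 N).
It fails at once if the pack is dropped (faster than 0.5 m/s out of the fingers) (contact force between the fingers and pack below 0.1 N and linear speed of pack above 0.5 m/s).
It fails at once if the cover is slammed (faster than 1.5 rad/s near its stop) (value of joint cover below 0.3 rad and velocity of joint cover below -1.5 rad/s).
It fails at once if the lantern, funnel or mug is displaced by more than 30 mm (distance of any of lantern, funnel, mug from where it was at the start of the episode above 0.03 m).
It also fails if it takes over 66 s, if anything falls off the work surface, if the arm or the gripper's body presses on something with over 40 N, if the wrist force passes 120 N, or if a joint passes its speed limit or range.

## Working session

There is one attempt and no reset: what is moved stays moved. The work goes in short steps, each a Python script; the robot and the scene stay as the last script left them, time stands still between calls to the robot, and variables do not carry over. Pictures are saved under pics/ and viewed, at most 10 in all, crops included, and the job is handed in when it is done.

```bash
mkdir -p pics; ls
cat > h.py <<'E'
import numpy as np, cv2
from cell import r,eoat,planner,monitor,viewer
from scipy.spatial.transform import Rotation as R
def grab(name):
    o=monitor.get_obs(); f=viewer.grab_frame(name)
    if 'rvec' in f:
        Rm=R.from_rotvec(np.ravel(f['rvec'])).as_matrix(); T=np.eye(4); T[:3,:3]=Rm.T; T[:3,3]=-Rm.T@np.ravel(f['tvec'])
    else:
        W=np.eye(4); W[:3,:3]=R.from_quat(o['ee_rot']).as_matrix(); W[:3,3]=o['tcp_pos']; T=W@np.array(f['T_tool_cam'])
    f['T']=T; return f
def slopes(f,uv):
    uv=np.asarray(uv,float).reshape(-1,1,2)
    return cv2.undistortPoints(uv,np.array(f['intrinsics'],float),np.array([f['k1'],0,0,0.])).reshape(-1,2)
def cloud(f):
    h,w=f['depth'].shape; v,u=np.mgrid[:h,:w]
    s=slopes(f,np.c_[u.ravel(),v.ravel()]); d=f['depth'].ravel().astype(float)
    P=np.c_[s*d[:,None],d]@f['T'][:3,:3].T+f['T'][:3,3]
    P[d==0]=np.nan
    return P.reshape(h,w,3)
def onplane(f,uv,z):
    s=slopes(f,uv); D=np.c_[s,np.ones(len(s))]@f['T'][:3,:3].T; o=f['T'][:3,3]
    return o+D*((z-o[2])/D[:,2])[:,None]
def save(f,n): cv2.imwrite('pics/'+n,f['img'][:,:,::-1])
E
python3 - <<'E'
from h import *
for n in('scene','top'):
    f=grab(n); save(f,n+'0.png'); np.savez(n+'0.npz',img=f['img'],P=cloud(f)); print(n,f['T'].round(2),(f['depth']==0).mean())
print(monitor.get_obs())
E
```

```text
pics
scene [[-5.50000e-01  8.00000e-01 -2.60000e-01  8.68630e+02]
 [ 8.40000e-01  5.10000e-01 -1.80000e-01  2.62880e+02]
 [-1.00000e-02 -3.20000e-01 -9.50000e-01  1.48488e+03]
 [ 0.00000e+00  0.00000e+00  0.00000e+00  1.00000e+00]] 0.0038203125
top [[ 1.00000e-02 -9.90000e-01  1.30000e-01  3.14010e+02]
 [-1.00000e+00 -1.00000e-02  0.00000e+00 -1.01400e+01]
 [-0.00000e+00 -1.30000e-01 -9.90000e-01  1.55069e+03]
 [ 0.00000e+00  0.00000e+00  0.00000e+00  1.00000e+00]] 0.00390234375
{'t': 0.1, 'q': array([ 1.07150257,  0.41789697, -0.01036051,  1.61408005,  0.00472123,
        1.110712  , -0.05298687]), 'qvel': array([ 0.00038555, -0.00136044, -0.00075214, -0.00122057, -0.00076635,
        0.00133335, -0.00043156]), 'joint_torque': array([ 1.57765971e-03, -8.65823507e+01,  6.80594500e-01, -4.35641563e+01,
        1.91091833e-02,  4.98288427e-03, -1.67914445e-04]), 'tcp_pos': array([ 276.1166458 , -560.36589855,  230.74764315]), 'ee_rot': array([ 9.73907733e-01,  2.26943693e-01, -1.60363483e-04, -5.11615552e-04]), 'ft_force': array([-0.40104777, -0.84828453, -0.1213763 ]), 'ft_torque': array([-0.0222547 , -0.04554556, -0.00850641]), 'grasp_force': 0.0, 'gripper_width': 85.54507806344104}
```

View pics/scene0.png

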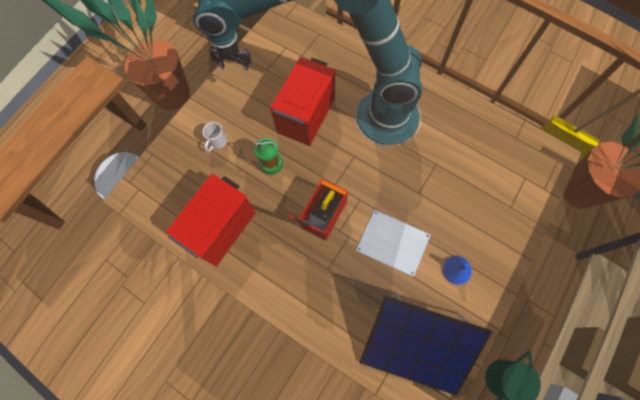

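View pics/top0.png

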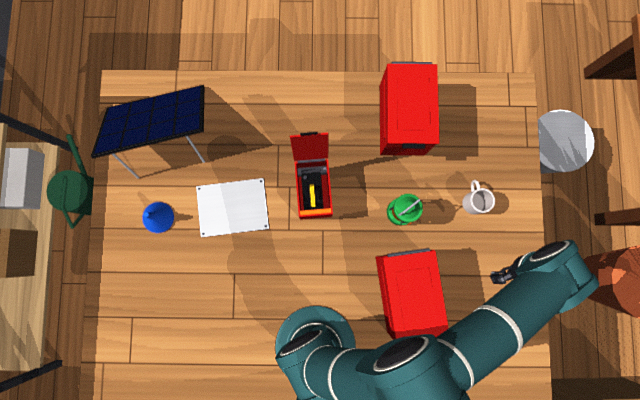

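The small red bin (top view, ~(313,190)) has its orange lip at (315,212) nearest the robot. The cover leans away at (310,146), the yellow handle is at (312,195), the plate at (233,207) and the lantern at (405,209). The two big red bins are decoys.

Run:
```python
from h import *
for n in('scene','top'):
    d=np.load(n+'0.npz'); P=d['P']; hsv=cv2.cvtColor(d['img'],cv2.COLOR_RGB2HSV); H,S,V=[hsv[...,i].astype(int) for i in range(3)]
    box=(P[...,0]>400)&(P[...,0]<900)
    m={'yellow':(H>22)&(H<32)&(S>180)&(V>120)&(abs(P[...,1])<150),
       'orange':(H>=5)&(H<17)&(S>200)&(V>150)&(abs(P[...,1])<120)&(P[...,2]>60),
       'red':((H<4)|(H>176))&(S>150)&(abs(P[...,1])<130)&(P[...,2]>125),
       'plate':(S<50)&(V>130)&(P[...,1]>100)&(P[...,1]<450)&(P[...,2]<25),
       'lantern':(H>40)&(H<85)&(S>120)&(P[...,1]<-150)&(P[...,1]>-400)}
    for k,a in m.items():
        a=a&box; Q=P[a]
        if len(Q)<5: print(n,k,len(Q)); continue
        rect=cv2.minAreaRect(Q[:,:2].astype(np.float32))
        print(n,k,len(Q),'med',np.median(Q,0).round(1),'lo',np.percentile(Q,3,axis=0).round(),'hi',np.percentile(Q,97,axis=0).round(),'rect',np.round(rect[0],1),np.round(rect[1],1),round(rect[2],1))
        if k in('yellow','orange'):
            c=Q-Q.mean(0); print('   dir',np.linalg.svd(c,full_matrices=False)[2][0].round(3))
```

```text
scene yellow 102 med [501.1  13.2 146.8] lo [453.   3.  95.] hi [536.  20. 164.] rect [493.1  10.1] [92.5 17.2] 9.2
   dir [0.852 0.085 0.516]
scene orange 121 med [447.4   3.1 132.5] lo [438. -46. 126.] hi [458.  51. 137.] rect [448.    3.1] [ 18.6 104.8] 6.0
   dir [-0.098  0.995  0.007]
scene red 117 med [592.9  58.8 133.4] lo [461. -45. 126.] hi [654.  75. 314.] rect [557.8  13. ] [201.4 108.3] 6.0
scene plate 2616 med [483.9 293.4   4.4] lo [406. 183.  -2.] hi [563. 411.  10.] rect [476.8 296.8] [179.1 243.9] 6.9
scene lantern 345 med [ 475.3 -272.4  156.9] lo [ 433. -314.   38.] hi [ 504. -247.  177.] rect [ 465.8 -286. ] [82.1 83.8] 88.0
top yellow 92 med [496.3  13.6 149. ] lo [465.   7. 129.] hi [529.  21. 163.] rect [498.5  14.5] [70.2 15.4] 5.2
   dir [-0.957 -0.076 -0.28 ]
top orange 149 med [447.7   7.  130.2] lo [439. -43.  89.] hi [460.  52. 136.] rect [531.3  15.5] [188.9 100. ] 8.5
   dir [-0.145 -0.987  0.069]
top red 1130 med [631.2  19.9 217.5] lo [439. -44. 128.] hi [652.  71. 313.] rect [544.9  12.3] [221.1 110.1] 5.5
top plate 3154 med [480.8 293.9   3.2] lo [406. 185.  -4.] hi [562. 412.  10.] rect [518.9 298.9] [262.2 236.1] 89.5
top lantern 742 med [ 455.1 -282.   154.7] lo [ 419. -332.   14.] hi [ 500. -248.  175.] rect [ 458.8 -299. ] [104.9 102.1] 40.3
```

Run:
```python
from h import *
o=monitor.get_obs(); p=o['tcp_pos']
yaw=np.radians(6); q=[np.cos(yaw/2),np.sin(yaw/2),0,0]
r.move_l([p[0],p[1],430],vel=250)
r.movep([470,10,400],q)
eoat.gripper_to(40)
f=grab('wrist'); save(f,'w1.png'); np.savez('w1.npz',img=f['img'],P=cloud(f)); print(f['T'].round(2))
o=monitor.get_obs(); print(o['t'],o['q'].round(2),o['tcp_pos'],o['gripper_width'])
```

```text
[[ 1.0000e-01 -9.6000e-01 -2.7000e-01  5.3676e+02]
 [-9.9000e-01 -1.0000e-01 -3.0000e-02  1.6410e+01]
 [-0.0000e+00  2.7000e-01 -9.6000e-01  5.4271e+02]
 [ 0.0000e+00  0.0000e+00  0.0000e+00  1.0000e+00]]
3.7583 [ 0.51  0.04 -0.61  1.72  0.02  1.39 -1.57] [470.01210956   9.99677003 400.0051383 ] 40.055568517136116
```

View pics/w1.png

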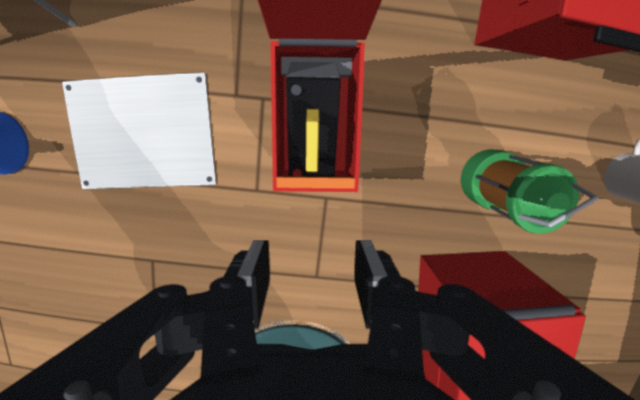

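The wrist view shows the bin's mouth from (272,40) to (360,190), the lip at (316,184), the yellow bar from (312,110) to (312,172), and the plate on the left. Next I fit the sizes.

Run:
```python
from h import *
d=np.load('w1.npz'); P=d['P']; hsv=cv2.cvtColor(d['img'],cv2.COLOR_RGB2HSV); H,S,V=[hsv[...,i].astype(int) for i in range(3)]
roi=(P[...,0]>400)&(P[...,0]<640)&(P[...,1]>-80)&(P[...,1]<110)
def rep(k,a):
    Q=P[a]; rc=cv2.minAreaRect(Q[:,:2].astype(np.float32)); print(k,len(Q),Q.mean(0).round(1),np.percentile(Q[:,2],[3,50,97]).round(1),np.round(rc[0],1),np.round(rc[1],1),round(rc[2],2))
    c=Q-Q.mean(0); print('  dirs',np.linalg.svd(c,full_matrices=False)[2].round(3).tolist())
    return Q
y=roi&(H>22)&(H<35)&(S>120)&(P[...,2]>100); rep('yellow',y)
o=roi&(H>=6)&(H<17)&(S>180)&(P[...,2]>124)&(P[...,2]<142)&(P[...,0]<480); rep('orange',o)
rim=roi&((H<19)|(H>174))&(S>150)&(abs(P[...,2]-133)<6); rep('rim',rim&(P[...,0]<622))
blk=roi&(V<70)&(P[...,2]>75)&(P[...,2]<150)&(P[...,0]>455)&(P[...,0]<600); rep('black',blk)
pl=(S<60)&(V>120)&(P[...,1]>120)&(P[...,1]<450)&(abs(P[...,2]-4)<12)&(P[...,0]>370)
n,lab,st,_=cv2.connectedComponentsWithStats(pl.astype(np.uint8)); k=1+st[1:,4].argmax(); rep('plate',lab==k)
```

```text
yellow 824 [502.4  13.3 145.8] [106.9 149.6 161.1] [501.1  13. ] [75.  17.7] 5.14
  dirs [[-0.982, -0.086, -0.167], [-0.168, 0.001, 0.986], [0.085, -0.996, 0.015]]
orange 297 [448.1   5.  131. ] [125.6 131.6 133.4] [446.6   3. ] [ 14.2 100.4] 5.25
  dirs [[-0.093, 0.996, 0.008], [0.981, 0.093, -0.171], [0.171, 0.008, 0.985]]
rim 2598 [497.    7.2 131.8] [128.3 132.  133.7] [526.3  10.3] [183.1 110.5] 5.03
  dirs [[-0.995, -0.099, 0.0], [-0.099, 0.995, 0.002], [-0.0, 0.002, -1.0]]
black 4322 [526.6  15.7 116.3] [ 82.1 118.7 136.5] [528.8  10.9] [151.3 101.1] 5.0
  dirs [[-0.953, -0.164, -0.255], [-0.144, 0.985, -0.096], [-0.267, 0.055, 0.962]]
plate 15497 [475.8 294.1   4.2] [2.  4.3 6.2] [471.4 299.3] [184.  246.2] 7.48
  dirs [[0.129, -0.992, -0.001], [0.992, 0.129, 0.001], [-0.001, -0.001, 1.0]]
```

Run:
```python
from h import *
d=np.load('w1.npz'); P=d['P']; hsv=cv2.cvtColor(d['img'],cv2.COLOR_RGB2HSV); H,S,V=[hsv[...,i].astype(int) for i in range(3)]
a=np.radians(5.2); B=np.array([525.5,10.3,0]); Rb=R.from_euler('z',a).as_matrix(); L=(P-B)@Rb
y=(abs(L[...,0])<90)&(abs(L[...,1])<50)&(H>22)&(H<35)&(S>120)&(L[...,2]>100)
Q=L[y]
for lo in range(-75,20,6):
    s=Q[(Q[:,0]>=lo)&(Q[:,0]<lo+6)]
    if len(s): print(lo+3,len(s),np.percentile(s[:,2],[10,50,75,90]).round(1),np.percentile(s[:,1],[5,50,95]).round(1))
b=(V<70)&(S<120)&(L[...,0]>-20)&(L[...,0]<45)&(L[...,1]>-18)&(L[...,1]<28)&(L[...,2]>85)&(L[...,2]<150)
Q=L[b]; 
for _ in range(5):
    c,*_r=np.linalg.lstsq(np.c_[Q[:,:2],np.ones(len(Q))],Q[:,2],rcond=None); e=Q[:,2]-np.c_[Q[:,:2],np.ones(len(Q))]@c; Q=Q[abs(e)<max(2,1.5*e.std())]
print('top plane',c,len(Q),'tilt',np.degrees(np.arctan(c[0])))
```

```text
-60 44 [139.7 140.9 142.  142.4] [-0.8  5.4 11.6]
-54 51 [102.7 142.7 143.5 144.3] [-2.3  5.5 12.7]
-48 65 [119.8 144.7 145.5 146.5] [-3.3  4.4 11.7]
-42 64 [106.1 147.1 147.8 148.5] [-3.5  5.6 11.7]
-36 59 [107.7 149.1 149.9 150.7] [-3.4  4.5 13.7]
-30 69 [110.4 151.3 152.1 153. ] [-2.5  5.7 13.7]
-24 67 [113.  153.4 154.4 154.9] [-3.1  4.7 11.7]
-18 71 [114.9 155.8 156.4 157.3] [-2.9  5.9 13.7]
-12 73 [155.5 157.7 158.4 159.3] [-1.7  4.8 11.7]
-6 75 [158.3 160.4 161.1 161.9] [-1.9  4.9 13.7]
0 69 [153.2 158.1 160.3 161.1] [-3.1  4.9 11.8]
6 81 [124.  139.9 148.3 150.8] [-2.4  5.  12.5]
12 36 [124.4 126.3 128.8 130.5] [-1.4  5.1 11.6]
top plane [3.69923284e-01 3.23550437e-03 1.20216190e+02] 1538 tilt 20.300607387241747
```

```bash
cat >> h.py <<'E'
YAW=np.radians(5.2); B=np.array([525.5,10.3,0]); RB=R.from_euler('z',YAW)
def pose(a,cx,cz,y=5.0,back=0):
    a=np.radians(a); u=np.array([np.cos(a),0,np.sin(a)]); w=np.array([-np.sin(a),0,np.cos(a)])
    p=np.array([cx,y,cz])+70*u+(122-19+back)*w
    return B+RB.apply(p),(RB*R.from_euler('y',-a)*R.from_euler('x',np.pi)).as_quat()
def ft():
    o=monitor.get_obs(); return round(o['t'],2),o['ft_force'].round(1),o['ft_torque'].round(2),o['tcp_pos'].round(1),round(o['gripper_width'],1),round(o['grasp_force'],1)
E
python3 - <<'E'
from h import *
p,q=pose(20.2,-53.2,5,back=80); print(p,planner.solve_ik(p,q))
r.movep(p,q); print(ft())
p,q=pose(20.2,-53.2,5); print(p)
r.move_l(p,vel=80); print(ft())
eoat.gripper_to(5); r.pause(.2); print(ft())
E
```

```text
[474.56041893  10.68479801 200.91509709] [ 0.56365882  0.03749795 -0.65468318  2.23491937  0.04272998  0.52467826
 -1.59983203]
(4.63, array([ 1.5,  0.3, -0.2]), array([0.01, 0.33, 0.04]), array([475.5,  10.7, 202. ]), 40.2, 0.0)
[502.07058607  13.18841935 125.83565527]
(5.78, array([ 0.7,  0.3, -0.2]), array([ 0.02,  0.39, -0.04]), array([502.2,  13.2, 126.2]), 40.3, 0.0)
(6.33, array([-3.9,  1. ,  7.7]), array([ 0.05,  0.65, -0.02]), array([502.2,  13.1, 126.3]), 12.7, 59.3)
```

Run:
```python
from h import *
W=[(20.2,-50.5,11),(17,-54,18),(14,-56.5,26),(11,-57,30),(8.5,-56,32.5),(5,-59,40),(0,-63.5,54)]
for w in W:
    p,q=pose(*w); r.move_l(p,vel=30,rot=q); s=ft(); print(w,s)
    if np.linalg.norm(s[1]-[0,0,-7])>22: print('STOP'); break
f=grab('wrist'); save(f,'w2.png')
f=grab('top'); cv2.imwrite('pics/t2.png',cv2.resize(f['img'][110:260,230:430,::-1],None,fx=3,fy=3))
```

```text
(20.2, -50.5, 11) (6.7, array([ 0.1,  0.7, -6.6]), array([-0.09,  1.07, -0.  ]), array([504.6,  13.3, 131.8]), 13.0, 58.4)
(17, -54, 18) (7.05, array([-0.4,  0.3, -7.5]), array([-0.08,  0.91,  0.03]), array([507.9,  13.7, 136.7]), 12.7, 58.5)
(14, -56.5, 26) (7.43, array([-0.3, -0.2, -7.6]), array([-0.09,  0.74, -0.04]), array([511.3,  14. , 142.5]), 12.7, 58.5)
(11, -57, 30) (7.78, array([ 0.1,  0.2, -7. ]), array([-0.04,  0.6 ,  0.01]), array([516.9,  14.7, 144. ]), 13.1, 58.5)
(8.5, -56, 32.5) (8.12, array([-0.9, -0.1, -7.6]), array([-0.11,  0.49, -0.  ]), array([522.8,  15.2, 144.4]), 13.0, 58.4)
(5, -59, 40) (8.46, array([-0.7, -1.2, -7.8]), array([ 0.  ,  0.32, -0.02]), array([526.7,  15.5, 148.4]), 13.0, 58.5)
(0, -63.5, 54) (8.93, array([ 0. ,  0.1, -6.8]), array([-0.01,  0.02, -0.04]), array([531.1,  15.9, 156.6]), 13.3, 58.5)
```

View pics/w2.png

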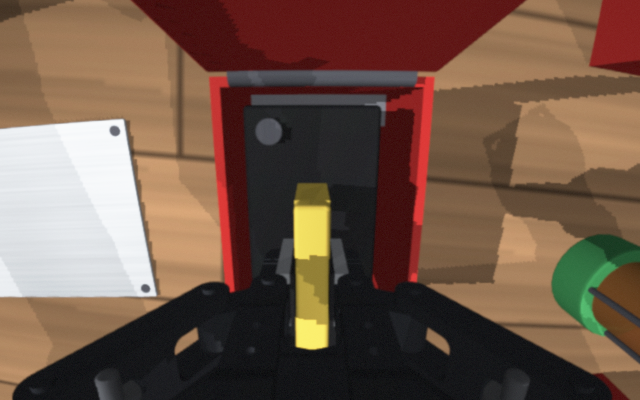

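Run:
```python
from h import *
r.pause(.2)
p,q=pose(0,-63.5,175); r.move_l(p,vel=120); print(ft())
f=grab('wrist'); P=cloud(f); o=monitor.get_obs()
L=(P-o['tcp_pos'])@RB.as_matrix(); g=f['img'].max(2)
m=(g<80)&(L[...,0]>20)&(L[...,0]<65)&(abs(L[...,1])<28)&(abs(L[...,2]+13)<12)
Q=L[m]; c,*_=np.linalg.lstsq(np.c_[Q[:,:2],np.ones(len(Q))],Q[:,2],rcond=None); print('top face',len(Q),c,'at40',c[0]*40+c[2])
r.move_l([476,296,p[2]],vel=220)
r.move_l([476,296,122],vel=120); print(ft())
for z in np.arange(116,99,-1.5):
    r.move_l([476,296,z],vel=20); s=ft()
    print(z,s[1],s[3][2])
    if s[1][2]>-2: break
f=grab('scene'); cv2.imwrite('pics/s3.png',cv2.resize(f['img'][140:320,280:520,::-1],None,fx=3,fy=3))
```

```text
(10.38, array([ 0.1, -0.1, -6.1]), array([-0.04,  0.02, -0.01]), array([531.2,  15.8, 277.3]), 12.7, 58.5)
top face 9478 [-3.02421412e-03  2.58932482e-03 -1.37784975e+01] at40 -13.899466098933598
(13.33, array([-0.2, -0.4, -7.2]), array([-0.06,  0.01, -0.01]), array([476.3, 296.2, 122.7]), 13.3, 58.5)
116.0 [-0.1  0.  -6.9] 115.9
114.5 [ 0.2 -0.4 -7.6] 114.4
113.0 [ 0.4  0.5 -7.7] 112.9
111.5 [ 0.4  1.1 -7.6] 111.4
110.0 [-1.  -0.3 -7.2] 109.9
108.5 [ 0.1 -0.  -6.2] 108.4
107.0 [-7.2 -4.2 11.8] 107.8
```

View pics/s3.png

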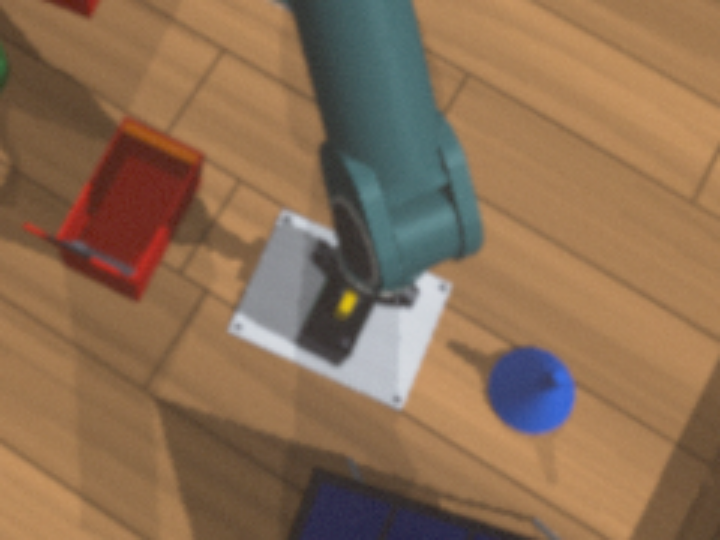

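The pack stands about centred on the plate. Now I release it and work the cover from behind.

```bash
cat >> h.py <<'E'
QV=(RB*R.from_euler('x',np.pi)).as_quat()
def tb(x,z,y=0): return B+RB.apply([x,y,z])
def arc(t,rho=165,off=6): return tb(90-rho*np.cos(t)+off*np.sin(t)+11, 132+rho*np.sin(t)+off*np.cos(t))
E
python3 - <<'E'
from h import *
eoat.gripper_to(40); r.pause(.3); print(ft())
r.move_l([476,296,210],vel=100); r.move_l([476,296,400],vel=250)
eoat.gripper_to(0)
f=grab('top'); P=cloud(f); hsv=cv2.cvtColor(f['img'],cv2.COLOR_RGB2HSV)
m=(P[...,2]>80)&(P[...,2]<100)&(P[...,1]>200)&(P[...,1]<400)&(P[...,0]>380)&(P[...,0]<570)
if m.sum()>20: print('pack top',cv2.minAreaRect(P[m][:,:2].astype(np.float32)))
for t in (1.4,.9,.4,0): print(t,arc(t).round(), planner.solve_ik(arc(t),QV))
p=tb(185,400); r.movep(p,QV); print(ft()); r.move_l(tb(185,296),vel=200); print(ft(),monitor.get_obs()['q'].round(2))
f=grab('wrist'); save(f,'w4.png')
E
```

```text
(16.01, array([ 0.5, -0.1, -0.1]), array([ 0.02,  0.04, -0.02]), array([476., 296., 107.]), 40.3, 0.0)
pack top ((499.010498046875, 293.6906433105469), (92.46277618408203, 58.6652717590332), 4.1025390625)
1.4 [604.  17. 296.] [ 0.40597642  0.39388802 -0.64402756  1.57346067  0.24475405  1.25627298
 -1.75741048]
0.9 [529.  11. 265.] [ 0.50384175  0.27488156 -0.68990753  1.79515118  0.19135667  1.13929429
 -1.72823948]
0.4 [477.   6. 202.] [ 0.56462843  0.25337768 -0.72933173  1.98283189  0.20283902  0.97767219
 -1.74310787]
0 [462.   4. 138.] [ 0.55315221  0.33056067 -0.72579356  2.07477683  0.29419334  0.83745231
 -1.82524493]
(19.96, array([-0.3,  0.4, -0.1]), array([ 0.01,  0.02, -0.02]), array([709.3,  28.9, 400.5]), -0.3, 0.0)
(20.62, array([-0.8, -0.2,  0.2]), array([ 0.01, -0.06,  0.04]), array([710.1,  27.7, 297.6]), -0.3, 0.0) [ 0.28  0.59 -0.6   1.27  0.33  1.37 -1.78]
```

View pics/w4.png

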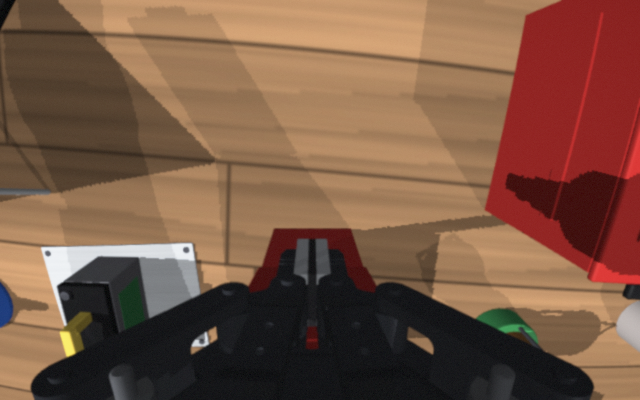

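The pack stands upright on the plate at lower left. The closed fingers at (312,265) are behind the cover's outer face. Next I push it over.

Run:
```python
from h import *
def go(p,v):
    r.move_l(p,vel=v); s=ft(); print(s[0],s[1],s[3]); 
    if np.linalg.norm(s[1])>15: print('STOP'); raise SystemExit
for x in (140,110): go(tb(x,296),80)
go(arc(1.4),60)
for t in np.arange(1.25,-.01,-.125): go(arc(t),70)
z=arc(0)[2]
for k in range(6):
    z-=1.5; p=arc(0); p[2]=z; r.move_l(p,vel=15); s=ft(); print(z,s[1],s[3])
    if s[1][2]>12: break
r.pause(.2)
```

```text
21.38 [ 0.5 -0.4 -0.1] [665.2  22.9 296.2]
21.91 [ 0.  -0.9 -0.2] [635.2  20.2 296. ]
22.57 [0.1 0.5 0. ] [603.9  17.3 295.7]
23.07 [ 0.7 -0.4 -1.1] [580.   15.2 290.6]
23.52 [ 0.8 -0.3  0.3] [560.7  13.4 283.6]
23.96 [ 0.7 -0.3  0.5] [542.4  11.8 274.2]
24.4 [-0.   0.6 -0.5] [525.4  10.2 262.6]
24.84 [ 0.6 -0.6  0.4] [510.    8.8 249. ]
25.28 [-0.8  0.1  0.5] [496.2   7.6 233.4]
25.73 [-0.6 -0.4  0.1] [484.5   6.6 216.1]
26.17 [0.2 0.2 0.4] [475.1   5.7 197.8]
26.61 [0.8 0.5 0.8] [468.1   5.1 178.3]
27.05 [-0.1 -0.   0.7] [463.5   4.7 158.2]
27.49 [-8.1 -2.  34.3] [462.3   4.5 138.6]
STOP
```

Run:
```python
from h import *
p=arc(0); p[2]=141; r.move_l(p,vel=20); print(ft()); p[2]=330; r.move_l(p,vel=200)
r.move_l([420,-60,420],vel=250); print(ft())
f=grab('scene'); cv2.imwrite('pics/s5.png',cv2.resize(f['img'][120:300,230:470,::-1],None,fx=3,fy=3))
P=cloud(f); L=(P-B)@RB.as_matrix(); hsv=cv2.cvtColor(f['img'],cv2.COLOR_RGB2HSV)
m=(abs(L[...,1])<52)&(abs(L[...,0])<85)&(hsv[...,1]>150)&((hsv[...,0]<5)|(hsv[...,0]>174)); Q=L[m]
print(len(Q),np.percentile(Q[:,2],[2,50,98]))
c,*_=np.linalg.lstsq(np.c_[Q[:,:2],np.ones(len(Q))],Q[:,2],rcond=None); print(c)
```

```text
(27.79, array([-0.1, -0.1,  0.1]), array([ 0.03,  0.  , -0.02]), array([461.5,   4.5, 140.4]), -0.1, 0.0)
(29.51, array([ 0.7, -0.2,  0. ]), array([ 0.01, -0.05,  0.03]), array([419.9, -59.8, 419.2]), 0.3, 0.0)
1278 [133.87272099 139.98692623 145.91508457]
[ 5.01295049e-03 -1.75204667e-02  1.39895363e+02]
```

View pics/s5.png

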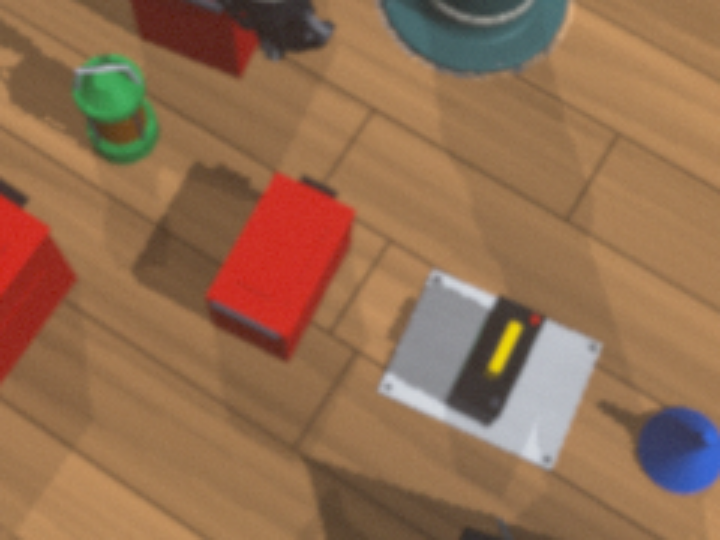

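The cover is shut: its top face is flat at about 139 mm with a slope of 0.005. The pack stands upright in the middle of the plate, and the lantern and funnel are in place.

Run:
```python
from h import *
r.pause(.3); print(r.sign_off(), monitor.get_obs()['t'])
```

```text
the job is handed in; nothing more can be done
the job is handed in; nothing more can be done
```

The job is handed in at about 30 s on the robot's clock: the pack was levelled inside the bin, lifted out with no contact force felt, and stood upright on the middle of the plate. The cover is shut, though the last bit of closing pressed it down with about 34 N. The lantern and funnel look unmoved; the mug was not in the last picture, but the arm did not work near it. No verdict came back.

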